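Take the bayonet filter out of the vacuum pump

ROBOT

A 6-joint arm with a two-finger parallel gripper is mounted at the origin on the work surface. World frame = base frame: x ahead of the robot, y to its left, z up, the work surface at z = 0. Lengths are in m, angles in rad, forces in N, time in s.
With the tool pointing down it reaches from about 0.3 to 0.775 m from the base axis. Payload 14.6 kg.
Tool frame: the origin (TCP) lies at the centre of the arm's flange, where the gripper is bolted on; the fingertips stand 199 mm ahead of it and the grasp point (between the pads) lies 180 mm ahead of it (manip.tcp_to_grasp is the distance from the TCP to the grasp point, in m); z points along the fingers, x is the direction in which the jaws open and shut, and the axes are right-handed (so a half turn about z gives the same grasp; the last joint's range is limited). The gripper opens to 94 mm and grips with 3 to 60 N. Pads are 16 mm wide; open, the fingers measure 119 mm over their backs; the gripper's body (75 mm by 177 mm) begins 78 mm behind the grasp point.
Start: joints at [1.111, 0.3, 1.521, -0, 1.321, -0.067], TCP at [0.211, 0.508, 0.405] pointing down, gripper open.
Joint ranges: [-3.03, 3.03], [-0.79, 2.21], [0.23, 2.52], [-1.04, 4.18], [0, 3.07], [-2.55, 2.55]. Speed limits (rad/s): [2.22, 2.22, 2.57, 3.14, 3.14, 3.14].

INTERFACE

Orientations are given as a unit quaternion [x, y, z, w].
In Python, from station import sensors, camera, camera_params, workorder, manip gives the robot as it stands.
- The arm moves only by the tool arm_command, never from a script. Its argument "motion" is a list of rows, each a list of 6 numbers: the shift along the tool's x, y, z in m, then the turn, a rotation vector about the tool's x, y, z in degrees. A call has 1 to 5 rows; each row is the pose to reach, as a shift and turn from the pose commanded when the call began, along the tool's axes at that moment; what a row does not reach only later rows make up. A row lasts 1/12 s, in which the tool goes at most 41.7 mm and 7.16 degrees, less where a joint would pass 70% of its speed; a pose out of reach is approached as far as the arm can. A call with a gripper value outside its range is refused whole. "grip" is the closure in counts, from 0 (fully open) to 255 (shut), set as the call begins (left out, the last holds). The fingers move at their own pace and stop on an object; "newtons" is the grip in N (left out, the last holds). Time passes only in rows, so rows that repeat a pose let the fingers close. It gives the time, the measured TCP pose, the force and the opening at its end, in the units of the state.
- sensors.state(): the state, without advancing time (a new reading comes with each control period).
- camera(name): name is "scene" or "side" or "wrist"; returns (picture, depth): 420x560x3 uint8, blue, green, red; 420x560 float32, m along the optical axis (not along the pixel's ray), 0 where there is no reading.
- camera_params(name): a dict with "mtx" (3x3 intrinsics, pixels), "origin" and "rotation" of the camera in the world; the wrist camera has in their place "T_tool_cam" (4x4, takes a point from camera to tool coordinates, whose origin is the TCP and whose axes are the tool frame's). Camera axes: x right, y down, z forward; pixel columns grow to the right and rows downward; lengths in m; the calibration is good to about 2 mm. A picture is of the moment at which its call begins: read the wrist's pose just before it. camera_params takes no time and is no camera call.
- workorder.hand_in(): hands the job in, once; it reports no verdict.
The state is a dict: "time_s": time; "joint_positions": joint angles; "qd": joint speeds; "tau": joint torques, N m; "position": TCP position; "tool_rot": TCP orientation; "force": force on the tool from outside, world axes, zero at the start; "torque": the same for the moment, N m; "width": opening from 0.0 (shut) to 1.0 (fully open).
Only numpy, scipy, OpenCV 4.12 (cv2) and the standard library are available. Lean on these libraries where they do the work, as an engineer would, in place of code of your own. Each camera call takes 0.05 s, during which the arm holds its last target.

TASK

The vacuum pump's filter is due for cleaning: push the orange release button fully down, twist the blue filter cap anticlockwise to its stop, lift the filter straight out and stand it gently upright in the white tray. Feel your way: the stop comes somewhat before a quarter turn and differs from unit to unit, and you must not force the button, the stop or a cap that is still locked. Leave the jar, the cup and the can where they are.

Things in the scene. Friction and masses are not known exactly. Their poses are not given: they have to be found in the camera images.
- pump: Vacuum pump, fixed: steel box 210 x 170 mm (its x, y), deck 70 mm above the table. Origin on the table under the filter's axis, z up. An aluminium tower (84 mm across, top at 112 mm) on this axis holds the filter cap. The orange button is 69 mm from the axis on the pump's +x side; a brass stub 20 mm wide, 90 mm high is at x -75, y 55 mm.
- socket (a point): Centre of the tower's mouth, 112 mm above the table, axes as the pump's. Inside, lips hold the cap's three lugs, with a springy stop 57 to 85 degrees anticlockwise of the locked yaw (differs each time, unseen), rising 0.1 N m per degree. Only at the stop's first touch, give or take 5 degrees, do the lugs meet their slots and can rise. Side play 3 mm. Twisting on against the stop with over about 0.6 N m, or pulling up on a held cap with over 20 N, strains it.
- release (a joint): Orange release button, how far it is down in m: 0 up, 0.008 fully down. It moves straight down with about 6 N of friction plus some drag, ends on a soft rubber stop (about 4 N per mm), and stays down when let go. Down 6 mm or more it has drawn the lock pin clear, and the cap can turn.
- release_top (a point): Centre of the top face of the orange button (22 mm across); 124 mm above the table while up. Around it is a black boss 34 x 36 mm, top at 112 mm.
- cap_grip (a point): Centre of the blue wing grip of the filter cap: a bar 56 mm long (its x), 16 mm thick (its y), 36 mm high; z up. The blue flange (76 mm across, 8 mm thick) has its upper face 18 mm below this point. Locked, this point is on the tower's axis 139.5 mm above the table, yaw equal to the pump's. Whole cap with filter about 0.22 kg.
- cap_foot (a point): Centre of the flat foot of the filter, 67.5 mm below the wing's centre, hidden in the tower at first; the filter is 32 mm across, its lugs reach 56 mm across 31 mm above the foot. A spring under it pushes up with about 8 N, so turning rubs; at the slots it lifts the cap 4 mm. Raise the cap 45 mm or more to clear the tower.
- tray_in (a point): Centre of the inner floor of the white tray, fixed, 4 mm above the table; inside 152 x 152 mm (its x, y), walls 4 mm thick and 25 mm high.
- jar: Jar with green lid, 56 mm across, 85 mm high; origin under its centre. Bystander.
- cup: Steel cup, 72 mm across, 75 mm high; origin under its centre. Bystander.
- can: Can with green label, 54 mm across, 70 mm high; origin under its centre. Bystander.
There are look-alikes about, which are no part of the job. What is meant by the part that bears cap_grip is not brown, and is the larger of those in its own colour.

How it is judged:
By the outcome, as a careful person would: the job done as asked, in the order asked, and still so for the second after the job is handed in, with the robot touching nothing.
It also fails if it takes over 67 s, if anything falls off the work surface, if the arm or the gripper's body presses on something with over 40 N, if the wrist force passes 120 N, or if a joint passes its speed limit or range.

## Working session

There is one attempt and no reset: what is moved stays moved. The work goes in short steps, Python scripts to look and compute and a tool call to move; the robot and the scene stay as the last step left them, time stands still between calls to the robot, and variables do not carry over. Pictures are saved under pics/ and viewed, and the job is handed in when it is done.

Besides the shell and the picture viewer there is one more tool, called after "Request:" by a JSON object that holds its "fn" and its "kwargs", one argument or row to a line. arm_command: Moves the arm, as the interface text tells. Its arguments: {"type":"object","properties":{"motion":{"type":"array","items":{"type":"array","items":{"type":"number"}}},"grip":{"type":"number"},"newtons":{"type":"number"}},"required":["motion"]}

```bash
ls; mkdir -p pics
python3 - <<'E'
from station import sensors,camera,camera_params,manip
import cv2,numpy as np
print(sensors.state()); print(manip.tcp_to_grasp)
for n in ("scene","side"):
    p,d=camera(n); cv2.imwrite(f"pics/{n}0.png",p); np.save(f"pics/{n}0.npy",d); print(n,camera_params(n))
print(camera_params("wrist"))
E
```

```text
pics
{'time_s': 0.0, 'joint_positions': array([ 1.11137059e+00,  3.00488648e-01,  1.52158729e+00,  1.37857254e-05,
        1.32063931e+00, -6.66337832e-02]), 'qd': array([-0.00046774,  0.00223652,  0.00113432,  0.00032656,  0.00022801,
       -0.00213087]), 'tau': array([-9.87253079e-04, -5.31811702e+01, -3.52736807e+01,  7.07417889e-02,
        2.43889284e-02, -8.96769575e-05]), 'position': array([0.2105303 , 0.50808252, 0.40407393]), 'tool_rot': array([ 8.31496230e-01,  5.55530112e-01, -4.89773955e-04,  2.74263345e-04]), 'force': array([-0.45157205,  0.30360544, -0.24158395]), 'torque': array([ 0.0259095 , -0.03831365, -0.0494189 ]), 'width': 0.9973504332513856}
0.1804
scene {'mtx': array([[396.14329527,   0.        , 276.02607476],
       [  0.        , 396.14329527, 203.80622587],
       [  0.        ,   0.        ,   1.        ]]), 'origin': array([ 0.98712876, -0.44338248,  0.49778087]), 'rotation': array([ 0.82750782,  0.28467882, -0.15194485, -0.45945788])}
side {'mtx': array([[406.61549314,   0.        , 277.59518532],
       [  0.        , 406.61549314, 219.48382662],
       [  0.        ,   0.        ,   1.        ]]), 'origin': array([0.33214307, 0.63561053, 0.84669364]), 'rotation': array([-0.23017298,  0.90489299, -0.34820918,  0.08330328])}
{'mtx': array([[366.71949328,   0.        , 275.14560681],
       [  0.        , 366.71949328, 215.32511619],
       [  0.        ,   0.        ,   1.        ]]), 'T_tool_cam': array([[ 9.99999793e-01, -3.54750476e-04,  5.37195138e-04,
         6.33760458e-04],
       [ 1.92474800e-04,  9.61053981e-01,  2.76360649e-01,
        -7.91173076e-02],
       [-6.14312598e-04, -2.76360489e-01,  9.61053850e-01,
         2.02847535e-02],
       [ 0.00000000e+00,  0.00000000e+00,  0.00000000e+00,
         1.00000000e+00]])}
```

View pics/scene0.png

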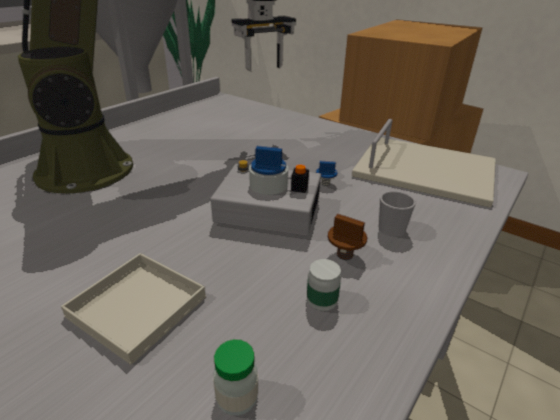

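View pics/side0.png

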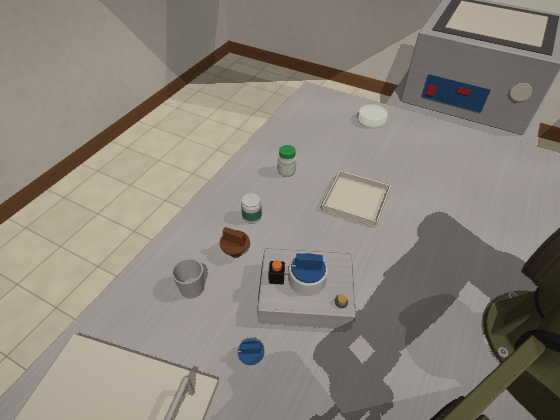

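Three wing caps are visible: a blue one on the pump (scene 268,160; side 309,268), a small blue one on the table (scene 327,170; side 251,350) and a brown one (scene 348,235; side 235,240). The pump's is the larger blue one, and it sits in the tower. Next I'll enlarge it to confirm.

```bash
cat > h.py <<'E'
import numpy as np,cv2
from scipy.spatial.transform import Rotation as R
from station import sensors,camera,camera_params
def cloud(n,d,st=None):
    c=camera_params(n); K=c["mtx"]
    v,u=np.mgrid[:420,:560]
    P=np.stack([(u-K[0,2])/K[0,0]*d,(v-K[1,2])/K[1,1]*d,d],-1)
    if n=="wrist":
        T=c["T_tool_cam"]; P=P@T[:3,:3].T+T[:3,3]
        return P@R.from_quat(st["tool_rot"]).as_matrix().T+st["position"]
    q=np.asarray(c["rotation"]); M=R.from_quat(q).as_matrix() if q.size==4 else q
    return P@M.T+c["origin"]
def show(s):
    print("t",round(s["time_s"],2),"p",s["position"].round(4),"rv",R.from_quat(s["tool_rot"]).as_matrix()[:,0].round(3),"F",s["force"].round(2),"T",s["torque"].round(2),"w",round(s["width"],3))
E
python3 - <<'E'
from h import *
for n in("side","scene"):
    p=cv2.imread(f"pics/{n}0.png"); d=np.load(f"pics/{n}0.npy"); W=cloud(n,d)
    hsv=cv2.cvtColor(p,cv2.COLOR_BGR2HSV)
    for nm,lo,hi in(("blue",(100,120,40),(125,255,255)),("orange",(3,200,150),(14,255,255))):
        m=cv2.inRange(hsv,lo,hi); k,l,s,c=cv2.connectedComponentsWithStats(m)
        for i in range(1,k):
            if s[i,4]>25:
                q=W[(l==i)&(d>0)]; print(n,nm,c[i].round(),s[i,4],np.median(q,0).round(4),q.min(0).round(3),q.max(0).round(3))
    # wing top
    Z=W[...,2]
    print("table z",np.median(Z[(abs(Z)<.02)&(d>0)]))
c=cv2.imread("pics/side0.png")[220:380,200:380]; cv2.imwrite("pics/c1.png",cv2.resize(c,None,fx=4,fy=4,interpolation=cv2.INTER_CUBIC)[:600])
c=cv2.imread("pics/scene0.png")[130:260,190:380]; cv2.imwrite("pics/c2.png",cv2.resize(c,None,fx=4,fy=4,interpolation=cv2.INTER_CUBIC)[:600])
E
```

```text
side blue [456.  93.] 1293 [ 0.3934 -0.9887 -0.0156] [ 0.28  -1.    -0.069] [ 0.517 -0.974  0.036]
side blue [308. 267.] 785 [0.5069 0.1573 0.1244] [0.475 0.121 0.116] [0.548 0.187 0.161]
side blue [251. 351.] 516 [0.5428 0.3453 0.0374] [0.519 0.314 0.031] [0.572 0.368 0.065]
table z 0.001029575886511258
scene blue [268. 161.] 725 [0.5212 0.1412 0.1312] [0.478 0.112 0.116] [0.553 0.178 0.161]
scene blue [327. 169.] 246 [0.5523 0.3369 0.044 ] [0.525 0.267 0.033] [0.577 0.352 0.067]
table z 0.001360277711537572
```

View pics/c1.png

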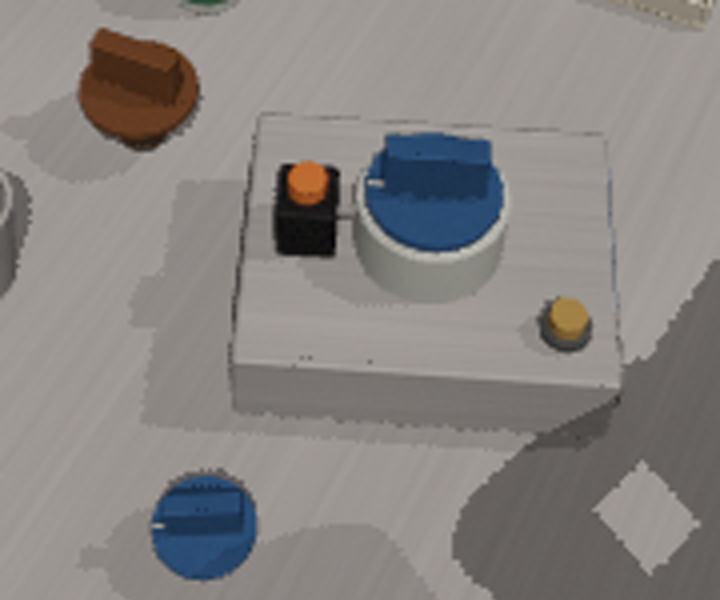

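View pics/c2.png

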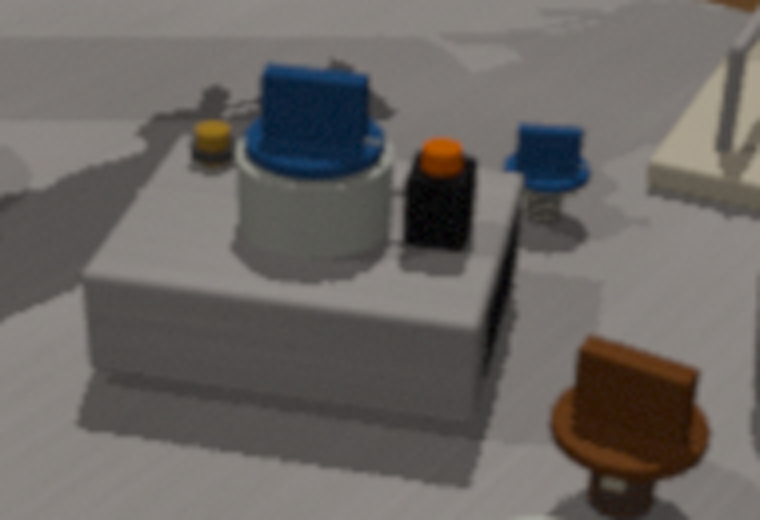

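The crops confirm it: the big blue cap sits in the tower on the pump, with the orange button on its black boss to the left in the side view. Next I'll measure precisely.

Run:
```python
from h import *
for n in("side","scene"):
    p=cv2.imread(f"pics/{n}0.png").astype(int); d=np.load(f"pics/{n}0.npy"); W=cloud(n,d); Z=W[...,2]
    near=np.hypot(W[...,0]-.515,W[...,1]-.15)<.16
    blue=(p[...,0]>p[...,2]*1.8)&(p[...,0]>60)
    m=near&blue&(Z>.152); q=W[m]; r=cv2.minAreaRect((q[:,:2]*1000).astype(np.float32)); print(n,"wingtop",m.sum(),np.median(Z[m]),r)
    m=near&blue&(Z>.11)&(Z<.125); print("flange",cv2.minEnclosingCircle((W[m][:,:2]*1000).astype(np.float32)), np.median(Z[m]))
    m=near&(p[...,2]>150)&(p[...,0]<60)&(p[...,1]<130)&(Z>.115); q=W[m]; print("button",m.sum(),q.mean(0),cv2.minEnclosingCircle((q[:,:2]*1000).astype(np.float32)))
    m=near&(abs(Z-.07)<.004); print("deck",m.sum(),np.median(Z[m]),cv2.minAreaRect((W[m][:,:2]*1000).astype(np.float32)))
    # tray rim
    c={"side":(356,198),"scene":(135,305)}[n]; tc=W[c[1],c[0]]; print("tray pt",tc)
    m=(np.hypot(W[...,0]-tc[0],W[...,1]-tc[1])<.14)&(Z>.0215)&(Z<.03); print("tray",m.sum(),cv2.minAreaRect((W[m][:,:2]*1000).astype(np.float32)))
```

```text
side wingtop 185 0.15743620111231305 ((512.0428466796875, 148.26327514648438), (54.97265625, 16.67690658569336), 24.29486846923828)
flange ((511.2474365234375, 149.68020629882812), 37.65125274658203) 0.12184902438398293
button 62 [0.57390953 0.17749718 0.12372864] ((574.6112670898438, 176.7499542236328), 10.434535026550293)
deck 4002 0.0703298285752863 ((512.1629638671875, 147.7963409423828), (209.78048706054688, 172.28387451171875), 24.494760513305664)
tray pt [ 0.52331506 -0.22046548  0.00410593]
tray 326 ((521.3897094726562, -212.26596069335938), (159.98324584960938, 164.94741821289062), 4.781487464904785)
scene wingtop 86 0.15837356714542064 ((516.49658203125, 147.8085479736328), (53.093971252441406, 12.050015449523926), 23.425508499145508)
flange ((515.3955078125, 148.4886016845703), 37.151023864746094) 0.12274708470889742
button 28 [0.57735575 0.17670778 0.12506639] ((576.8229370117188, 178.2162628173828), 9.353160858154297)
deck 2452 0.07124435683009364 ((515.3211669921875, 149.5179443359375), (209.6280975341797, 170.3058319091797), 24.8809871673584)
tray pt [ 0.52105857 -0.21352768  0.00458772]
tray 1173 ((523.586669921875, -211.00613403320312), (162.6731414794922, 161.2388458251953), 5.018139839172363)
```

```bash
cat >> h.py <<'E'
def to(x,y,z,yaw,st=None):
    "shift in tool axes (mm) and rotvec (deg) to TCP x,y,z with tool pointing down, jaw yaw deg"
    st=st or sensors.state(); A=R.from_quat(st["tool_rot"])
    c,s=np.cos(np.radians(yaw)),np.sin(np.radians(yaw))
    B=R.from_matrix(np.array([[c,s,0],[s,-c,0],[0,0,-1.]]))
    return (A.inv().apply(np.array([x,y,z])-st["position"])*1000).round(1),np.degrees((A.inv()*B).as_rotvec()).round(2)
E
python3 - <<'E'
from h import *
st=sensors.state()
for k,f in enumerate((.25,.5,.75,1)):
    st0=dict(st); g=k/4
    P0=st["position"]; P1=np.array([.535,.16,.40])
    c=67.5-133.1*g; cc,s=np.cos(np.radians(c)),np.sin(np.radians(c))
    st0["tool_rot"]=R.from_matrix(np.array([[cc,s,0],[s,-cc,0],[0,0,-1.]])).as_quat(); st0["position"]=P0+(P1-P0)*g
    print(to(*(P0+(P1-P0)*f),67.5-133.1*f,st0))
E
```

```text
(array([-49.4, 108.2,   1. ]), array([ 0.  ,  0.  , 33.28]))
(array([ 18.1, 117.6,   1. ]), array([ 0.  ,  0.  , 33.27]))
(array([79.7, 88.4,  1. ]), array([ 0.  ,  0.  , 33.28]))
(array([115.1,  30.2,   1. ]), array([ 0.  ,  0.  , 33.28]))
```

Request:
{"fn": "arm_command", "kwargs": {
  "motion": [
    [-0.01, 0.022, 0, 0, 0, 6.6],
    [-0.02, 0.043, 0, 0, 0, 13.3],
    [-0.03, 0.065, 0, 0, 0, 20],
    [-0.04, 0.086, 0, 0, 0, 26.6],
    [-0.049, 0.108, 0, 0, 0, 33.3]
  ],
  "grip": 255,
  "newtons": 20
}}

```text
time_s: 0.52
position: [0.292, 0.4206, 0.4044]
tool_rot: [0.957, 0.291, -0.0, 0.0]
force: [-0.1, 0.1, -0.6]
width: 0.68
```

Request:
{"fn": "arm_command", "kwargs": {
  "motion": [
    [0.004, 0.0235, 0, 0, 0, 6.6],
    [0.007, 0.047, 0, 0, 0, 13.3],
    [0.011, 0.071, 0, 0, 0, 20],
    [0.014, 0.094, 0, 0, 0, 26.6],
    [0.018, 0.118, 0, 0, 0, 33.3]
  ]
}}

```text
time_s: 0.93
position: [0.3733, 0.333, 0.4044]
tool_rot: [1.0, 0.005, -0.0, 0.0]
force: [0.4, 0.9, 0.4]
width: 0.329
```

Request:
{"fn": "arm_command", "kwargs": {
  "motion": [
    [0.016, 0.018, 0, 0, 0, 6.6],
    [0.032, 0.035, 0, 0, 0, 13.3],
    [0.048, 0.053, 0, 0, 0, 20],
    [0.064, 0.071, 0, 0, 0, 26.6],
    [0.08, 0.088, 0, 0, 0, 33.3]
  ]
}}

```text
time_s: 1.35
position: [0.4548, 0.2462, 0.4044]
tool_rot: [0.959, -0.282, -0.0, 0.0]
force: [0.3, 1.0, -0.6]
width: 0.008
```

Request:
{"fn": "arm_command", "kwargs": {
  "motion": [
    [0.023, 0.006, 0, 0, 0, 6.6],
    [0.046, 0.012, 0, 0, 0, 13.3],
    [0.069, 0.018, 0, 0, 0, 20],
    [0.092, 0.024, 0, 0, 0, 26.6],
    [0.115, 0.03, 0, 0, 0, 33.3]
  ]
}}

```text
time_s: 1.77
position: [0.5358, 0.1593, 0.4044]
tool_rot: [0.839, -0.545, -0.0, 0.0]
force: [-0.7, -0.1, -0.1]
width: 0.003
```

Run:
```python
from h import *
import time
st=sensors.state(); show(st); print(st["joint_positions"].round(2),np.abs(st["qd"]).max())
```

```text
t 1.77 p [0.5358 0.1593 0.4044] rv [ 0.406 -0.914 -0.   ] F [-0.75 -0.07 -0.11] T [-0.04  0.15 -0.01] w 0.003
[ 0.22  0.32  1.5  -0.    1.33  1.38] 0.950463030106736
```

Request:
{"fn": "arm_command", "kwargs": {
  "motion": [
    [0, 0, 0, 0, 0, 0],
    [0, 0, 0, 0, 0, 0]
  ]
}}

```text
time_s: 1.93
position: [0.5355, 0.1597, 0.4041]
tool_rot: [0.84, -0.543, -0.0, 0.0]
force: [-0.1, 0.5, 0.4]
width: 0.007
```

Run:
```python
from h import *
st=sensors.state(); show(st)
p,d=camera("wrist"); cv2.imwrite("pics/w1.png",p); W=cloud("wrist",d,st); Z=W[...,2]; p=p.astype(int)
near=np.hypot(W[...,0]-.515,W[...,1]-.15)<.16
blue=(p[...,0]>p[...,2]*1.8)&(p[...,0]>50)
m=near&blue&(Z>.150); print("wing",m.sum(),np.median(Z[m]),cv2.minAreaRect((W[m][:,:2]*1000).astype(np.float32)))
m=near&blue&(Z>.11)&(Z<.126); print("flange",cv2.minEnclosingCircle((W[m][:,:2]*1000).astype(np.float32)))
m=near&(p[...,2]>130)&(p[...,0]<70)&(p[...,1]<130)&(Z>.115); print("button",m.sum(),W[m].mean(0),cv2.minEnclosingCircle((W[m][:,:2]*1000).astype(np.float32)))
m=near&(abs(Z-.07)<.006); print("deck",m.sum(),np.median(Z[m]),cv2.minAreaRect((W[m][:,:2]*1000).astype(np.float32)))
```

```text
t 1.93 p [0.5355 0.1597 0.4041] rv [ 0.411 -0.912 -0.   ] F [-0.07  0.48  0.39] T [-0.    0.14  0.06] w 0.007
wing 674 0.1571162521839874 ((568.5194091796875, 174.16929626464844), (91.04708099365234, 15.943236351013184), 24.269819259643555)
flange ((515.5529174804688, 150.42160034179688), 37.16386795043945)
button 708 [0.57795363 0.17867706 0.12461226] ((589.055908203125, 183.42630004882812), 22.99725914001465)
deck 25477 0.06958666168285821 ((515.7213745117188, 150.05250549316406), (207.92605590820312, 170.58250427246094), 24.39575958251953)
```

View pics/w1.png

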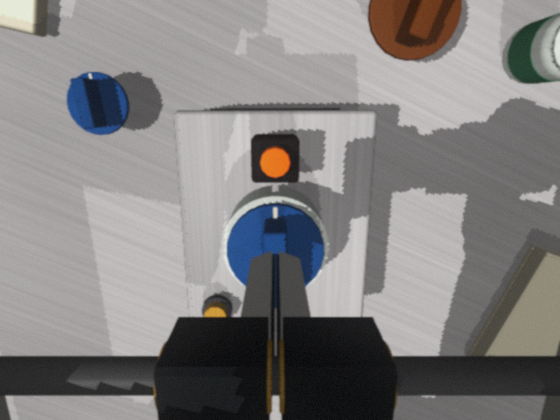

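The wrist view shows the orange button at (275,162) and the cap flange at (275,247). The three cameras agree within 3 mm: axis ≈ (0.515, 0.1495), button ≈ (0.577, 0.178), yaw 24.4°.

Run:
```python
from h import *
print(to(.577,.178,.330,-65.6))
```

```text
(array([  1.3, -45.6,  74.2]), array([ 0.05,  0.02, -0.02]))
```

Request:
{"fn": "arm_command", "kwargs": {
  "motion": [
    [0, -0.02, 0.01, 0, 0, 0],
    [0.001, -0.04, 0.03, 0, 0, 0],
    [0.001, -0.0455, 0.055, 0, 0, 0],
    [0.001, -0.0455, 0.07, 0, 0, 0],
    [0.001, -0.0455, 0.074, 0, 0, 0]
  ]
}}

```text
time_s: 2.4
position: [0.5762, 0.1792, 0.3276]
tool_rot: [0.841, -0.541, -0.002, 0.002]
force: [-0.4, 0.2, -0.8]
width: 0.004
```

Request:
{"fn": "arm_command", "kwargs": {
  "motion": [
    [0, 0, 0.002, 0, 0, 0],
    [0, 0, 0.004, 0, 0, 0],
    [0, 0, 0.004, 0, 0, 0]
  ]
}}

```text
time_s: 2.65
position: [0.5768, 0.1784, 0.3277]
tool_rot: [0.84, -0.542, 0.0, -0.001]
force: [-0.3, -0.3, 0.6]
width: 0.001
```

Run:
```python
from h import *
show(sensors.state())
```

```text
t 2.65 p [0.5768 0.1784 0.3277] rv [ 0.412 -0.911  0.   ] F [-0.29 -0.32  0.64] T [0.02 0.17 0.03] w 0.001
```

Request:
{"fn": "arm_command", "kwargs": {
  "motion": [
    [0, 0, 0.001, 0, 0, 0],
    [0, 0, 0.002, 0, 0, 0],
    [0, 0, 0.003, 0, 0, 0],
    [0, 0, 0.004, 0, 0, 0],
    [0, 0, 0.005, 0, 0, 0]
  ]
}}

```text
time_s: 3.07
position: [0.5771, 0.1781, 0.3223]
tool_rot: [0.84, -0.543, 0.0, -0.0]
force: [-1.3, -0.1, 5.8]
width: 0.005
```

Request:
{"fn": "arm_command", "kwargs": {
  "motion": [
    [0, 0, 0.001, 0, 0, 0],
    [0, 0, 0.002, 0, 0, 0],
    [0, 0, 0.003, 0, 0, 0]
  ]
}}

```text
time_s: 3.32
position: [0.5771, 0.1781, 0.3193]
tool_rot: [0.84, -0.542, 0.0, -0.0]
force: [-0.2, -0.9, 5.8]
width: 0.003
```

Request:
{"fn": "arm_command", "kwargs": {
  "motion": [
    [0, 0, 0.001, 0, 0, 0],
    [0, 0, 0.002, 0, 0, 0]
  ]
}}

```text
time_s: 3.48
position: [0.577, 0.1781, 0.3173]
tool_rot: [0.84, -0.542, 0.0, -0.0]
force: [-1.6, -0.2, 5.7]
width: 0.005
```

Request:
{"fn": "arm_command", "kwargs": {
  "motion": [
    [0, 0, 0.001, 0, 0, 0],
    [0, 0, 0.002, 0, 0, 0]
  ]
}}

```text
time_s: 3.65
position: [0.5771, 0.1781, 0.3153]
tool_rot: [0.84, -0.542, 0.0, -0.0]
force: [-0.5, 0.4, 10.0]
width: 0.008
```

Request:
{"fn": "arm_command", "kwargs": {
  "motion": [
    [0, 0, 0.0005, 0, 0, 0],
    [0, 0, 0.0005, 0, 0, 0]
  ]
}}

```text
time_s: 3.82
position: [0.5771, 0.1781, 0.3153]
tool_rot: [0.84, -0.542, 0.0, -0.0]
force: [-3.0, -0.8, 9.8]
width: 0.004
```

Request:
{"fn": "arm_command", "kwargs": {
  "motion": [
    [0, 0, 0.0005, 0, 0, 0],
    [0, 0, 0.0005, 0, 0, 0]
  ]
}}

```text
time_s: 3.98
position: [0.5771, 0.1781, 0.3152]
tool_rot: [0.84, -0.542, 0.001, -0.001]
force: [-4.1, -0.3, 11.9]
width: 0.005
```

Request:
{"fn": "arm_command", "kwargs": {
  "motion": [
    [0, 0, 0.0006, 0, 0, 0],
    [0, 0, 0.0006, 0, 0, 0]
  ]
}}

```text
time_s: 4.15
position: [0.5771, 0.1781, 0.3151]
tool_rot: [0.84, -0.542, 0.001, -0.001]
force: [-5.4, -1.2, 15.7]
width: 0.003
```

Request:
{"fn": "arm_command", "kwargs": {
  "motion": [
    [0, 0, -0.01, 0, 0, 0],
    [0, 0, -0.035, 0, 0, 0],
    [0, 0, -0.055, 0, 0, 0],
    [0, 0, -0.065, 0, 0, 0],
    [0, 0, -0.065, 0, 0, 0]
  ]
}}

```text
time_s: 4.57
position: [0.5771, 0.1781, 0.3804]
tool_rot: [0.84, -0.542, 0.001, -0.001]
force: [-1.1, -0.3, 0.3]
width: 0.003
```

Run:
```python
from h import *
st=sensors.state(); show(st)
p,d=camera("wrist"); cv2.imwrite("pics/w2.png",p); W=cloud("wrist",d,st); Z=W[...,2]; p=p.astype(int)
m=(np.hypot(W[...,0]-.577,W[...,1]-.178)<.014)&(p[...,2]>130)&(p[...,0]<70)&(p[...,1]<130);print(m.sum(),Z[m].mean(),W[m].mean(0))
m=(np.hypot(W[...,0]-.577,W[...,1]-.178)<.03)&(p.sum(2)<90)&(Z>.1)&(Z<.12); print("boss",np.median(Z[m]))
print(to(.515,.1497,.40,-65.6))
```

```text
t 4.57 p [0.5771 0.1781 0.3804] rv [ 0.411 -0.911  0.001] F [-1.15 -0.29  0.28] T [-0.07  0.12 -0.  ] w 0.003
688 0.11530849230546755 [0.57779623 0.17870173 0.11530849]
boss 0.10672367027896168
(array([  0.4,  68.1, -21.6]), array([-0.08, -0.01, -0.11]))
```

View pics/w2.png

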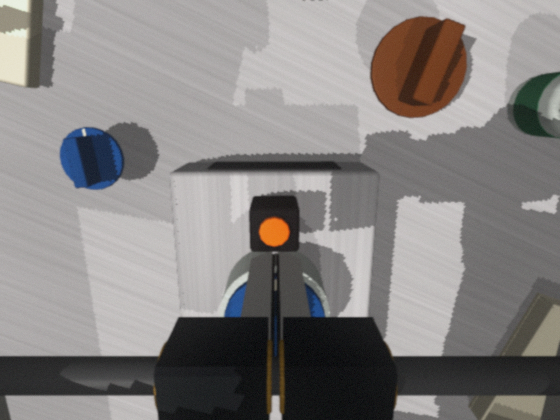

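The button at (274,231) now measures z = 0.115 against 0.1246 before, so it is fully down. Next is the cap.

Request:
{"fn": "arm_command", "kwargs": {
  "motion": [
    [0, 0.015, -0.01, 0, 0, 0],
    [0, 0.035, -0.01, 0, 0, 0],
    [0, 0.055, -0.01, 0, 0, 0],
    [0, 0.068, -0.01, 0, 0, 0],
    [0, 0.068, -0.01, 0, 0, 0]
  ],
  "grip": 0
}}

```text
time_s: 5.03
position: [0.5136, 0.1495, 0.3868]
tool_rot: [0.84, -0.543, -0.001, 0.001]
force: [0.4, 0.1, 0.1]
width: 0.326
```

Request:
{"fn": "arm_command", "kwargs": {
  "motion": [
    [0, 0, 0, 0, 0, 0],
    [0, 0, 0, 0, 0, 0],
    [0, 0, 0, 0, 0, 0],
    [0, 0, 0, 0, 0, 0],
    [0, 0, 0, 0, 0, 0]
  ]
}}

```text
time_s: 5.45
position: [0.5153, 0.1503, 0.3877]
tool_rot: [0.84, -0.542, -0.0, 0.0]
force: [-0.0, 0.5, -0.3]
width: 0.674
```

Run:
```python
from h import *
st=sensors.state(); show(st)
p,d=camera("wrist"); cv2.imwrite("pics/w3.png",p)
print(to(.515,.1497,.326,-65.6))
```

```text
t 5.45 p [0.5153 0.1503 0.3877] rv [ 0.412 -0.911 -0.   ] F [-0.03  0.46 -0.31] T [-0.02  0.16 -0.  ] w 0.674
(array([ 0.4,  0.5, 61.8]), array([ 0.02,  0.  , -0.1 ]))
```

View pics/w3.png

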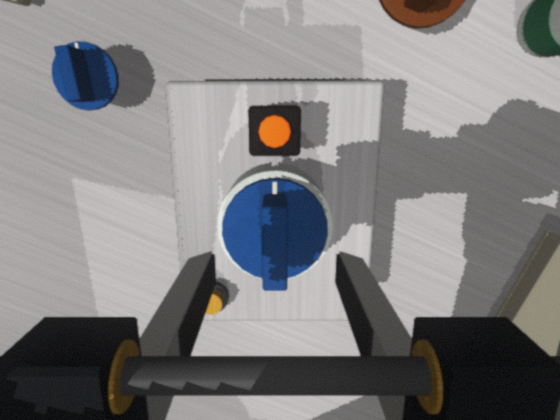

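The wing at (274,240) sits centred between the fingers, and its mark at (274,187) points to the button. Descending.

Request:
{"fn": "arm_command", "kwargs": {
  "motion": [
    [0, 0, 0.015, 0, 0, 0],
    [0, 0, 0.035, 0, 0, 0],
    [0, 0, 0.05, 0, 0, 0],
    [0, 0, 0.059, 0, 0, 0],
    [0, 0, 0.062, 0, 0, 0]
  ]
}}

```text
time_s: 5.92
position: [0.515, 0.1502, 0.3247]
tool_rot: [0.84, -0.542, -0.001, 0.001]
force: [-0.1, 0.8, -0.9]
width: 0.997
```

Request:
{"fn": "arm_command", "kwargs": {
  "motion": [
    [0, 0, 0, 0, 0, 0],
    [0, 0, 0, 0, 0, 0],
    [0, 0, 0, 0, 0, 0],
    [0, 0, 0, 0, 0, 0],
    [0, 0, 0, 0, 0, 0]
  ],
  "grip": 255,
  "newtons": 35
}}

```text
time_s: 6.33
position: [0.5151, 0.1502, 0.3266]
tool_rot: [0.84, -0.542, 0.0, -0.0]
force: [-0.0, -0.3, -0.0]
width: 0.68
```

Request:
{"fn": "arm_command", "kwargs": {
  "motion": [
    [0, 0, 0, 0, 0, 0],
    [0, 0, 0, 0, 0, 0],
    [0, 0, 0, 0, 0, 0],
    [0, 0, 0, 0, 0, 0],
    [0, 0, 0, 0, 0, 0]
  ]
}}

```text
time_s: 6.75
position: [0.515, 0.1502, 0.326]
tool_rot: [0.84, -0.542, -0.0, -0.0]
force: [0.5, 0.4, -0.4]
width: 0.325
```

Request:
{"fn": "arm_command", "kwargs": {
  "motion": [
    [0, 0, 0, 0, 0, 0],
    [0, 0, 0, 0, 0, 0],
    [0, 0, 0, 0, 0, 0]
  ]
}}

```text
time_s: 7.0
position: [0.515, 0.1503, 0.326]
tool_rot: [0.84, -0.542, -0.0, -0.0]
force: [-0.6, 2.9, -0.0]
width: 0.166
```

Run:
```python
from h import *
st=sensors.state(); show(st)
```

```text
t 7.0 p [0.515  0.1503 0.326 ] rv [ 0.411 -0.911 -0.001] F [-0.61  2.95 -0.05] T [0.4  0.31 0.11] w 0.166
```

Request:
{"fn": "arm_command", "kwargs": {
  "motion": [
    [0, 0, 0, 0, 0, 0],
    [0, 0, 0, 0, 0, 0],
    [0, 0, 0, 0, 0, -1],
    [0, 0, 0, 0, 0, -2],
    [0, 0, 0, 0, 0, -3]
  ]
}}

```text
time_s: 7.42
position: [0.5151, 0.1501, 0.3261]
tool_rot: [0.854, -0.519, 0.0, -0.0]
force: [-0.3, 2.4, 0.3]
width: 0.168
```

```bash
cat > s.py <<'E'
from h import *
st=sensors.state(); show(st); x=R.from_quat(st["tool_rot"]).as_matrix()[:,0]; print("turned",round(np.degrees(np.arctan2(x[1],x[0]))+65.6,2))
E
python3 s.py
```

```text
t 7.42 p [0.5151 0.1501 0.3261] rv [ 0.46  -0.888  0.   ] F [-0.28  2.43  0.31] T [ 0.5   0.21 -0.05] w 0.168
turned 3.0
```

Request:
{"fn": "arm_command", "kwargs": {
  "motion": [
    [0, 0, 0, 0, 0, -2],
    [0, 0, 0, 0, 0, -5],
    [0, 0, 0, 0, 0, -8],
    [0, 0, 0, 0, 0, -10],
    [0, 0, 0, 0, 0, -10]
  ]
}}

```text
time_s: 7.83
position: [0.5151, 0.1499, 0.3261]
tool_rot: [0.897, -0.443, 0.0, 0.0]
force: [0.7, -0.2, -0.7]
width: 0.165
```

```bash
python3 s.py
```

```text
t 7.83 p [0.5151 0.1499 0.3261] rv [ 0.608 -0.794  0.001] F [ 0.75 -0.19 -0.71] T [-0.02 -0.04  0.02] w 0.165
turned 13.04
```

Request:
{"fn": "arm_command", "kwargs": {
  "motion": [
    [0, 0, 0, 0, 0, -4],
    [0, 0, 0, 0, 0, -8],
    [0, 0, 0, 0, 0, -12],
    [0, 0, 0, 0, 0, -16],
    [0, 0, 0, 0, 0, -18]
  ]
}}

```text
time_s: 8.25
position: [0.5151, 0.15, 0.3261]
tool_rot: [0.955, -0.297, 0.0, 0.0]
force: [0.7, -0.0, -0.4]
width: 0.168
```

```bash
python3 s.py
```

```text
t 8.25 p [0.5151 0.15   0.3261] rv [ 0.824 -0.567  0.   ] F [ 0.69 -0.01 -0.36] T [-0.02  0.01 -0.07] w 0.168
turned 31.07
```

Request:
{"fn": "arm_command", "kwargs": {
  "motion": [
    [0, 0, 0, 0, 0, -4],
    [0, 0, 0, 0, 0, -8],
    [0, 0, 0, 0, 0, -12],
    [0, 0, 0, 0, 0, -16],
    [0, 0, 0, 0, 0, -18]
  ]
}}

```text
time_s: 8.67
position: [0.5151, 0.15, 0.3261]
tool_rot: [0.99, -0.144, 0.0, 0.0]
force: [-0.4, 0.2, 1.1]
width: 0.166
```

```bash
python3 s.py
```

```text
t 8.67 p [0.5151 0.15   0.3261] rv [ 0.959 -0.284  0.   ] F [-0.44  0.17  1.11] T [ 0.    0.03 -0.1 ] w 0.166
turned 49.07
```

Request:
{"fn": "arm_command", "kwargs": {
  "motion": [
    [0, 0, 0, 0, 0, -2],
    [0, 0, 0, 0, 0, -4],
    [0, 0, 0, 0, 0, -6],
    [0, 0, 0, 0, 0, -6]
  ]
}}

```text
time_s: 9.0
position: [0.5151, 0.1499, 0.3261]
tool_rot: [0.996, -0.093, 0.0, 0.0]
force: [-0.3, 1.0, 0.7]
width: 0.169
```

```bash
python3 s.py
```

```text
t 9.0 p [0.5151 0.1499 0.3261] rv [ 0.983 -0.185  0.   ] F [-0.27  1.01  0.7 ] T [-0.06  0.04  0.01] w 0.169
turned 54.94
```

Request:
{"fn": "arm_command", "kwargs": {
  "motion": [
    [0, 0, 0, 0, 0, -1],
    [0, 0, 0, 0, 0, -2],
    [0, 0, 0, 0, 0, -2]
  ]
}}

```text
time_s: 9.25
position: [0.5151, 0.15, 0.3261]
tool_rot: [0.997, -0.076, 0.0, 0.0]
force: [-0.0, -0.3, 1.0]
width: 0.169
```

```bash
python3 s.py
```

```text
t 9.25 p [0.5151 0.15   0.3261] rv [ 0.989 -0.151  0.   ] F [-0.03 -0.32  0.97] T [-0.36 -0.11 -0.02] w 0.169
turned 56.94
```

Request:
{"fn": "arm_command", "kwargs": {
  "motion": [
    [0, 0, 0, 0, 0, -1],
    [0, 0, 0, 0, 0, -2],
    [0, 0, 0, 0, 0, -2]
  ]
}}

```text
time_s: 9.5
position: [0.5151, 0.1501, 0.3261]
tool_rot: [0.998, -0.058, 0.0, 0.0]
force: [0.3, -1.4, 1.9]
width: 0.168
```

```bash
python3 s.py
```

```text
t 9.5 p [0.5151 0.1501 0.3261] rv [ 0.993 -0.115  0.   ] F [ 0.3  -1.38  1.86] T [-0.41 -0.09  0.  ] w 0.168
turned 58.98
```

Request:
{"fn": "arm_command", "kwargs": {
  "motion": [
    [0, 0, 0, 0, 0, -1],
    [0, 0, 0, 0, 0, -2],
    [0, 0, 0, 0, 0, -2]
  ]
}}

```text
time_s: 9.75
position: [0.515, 0.1502, 0.3261]
tool_rot: [0.999, -0.04, 0.0, -0.0]
force: [1.0, -0.6, 1.4]
width: 0.169
```

```bash
python3 s.py
```

```text
t 9.75 p [0.515  0.1502 0.3261] rv [ 0.997 -0.08   0.   ] F [ 0.98 -0.62  1.37] T [-0.27 -0.04 -0.04] w 0.169
turned 60.99
```

Request:
{"fn": "arm_command", "kwargs": {
  "motion": [
    [0, 0, 0, 0, 0, -1],
    [0, 0, 0, 0, 0, -2],
    [0, 0, 0, 0, 0, -2]
  ]
}}

```text
time_s: 10.0
position: [0.5151, 0.1502, 0.3261]
tool_rot: [1.0, -0.023, 0.0, -0.0]
force: [0.1, -0.9, 1.9]
width: 0.168
```

```bash
python3 - <<'E'
from h import *
p,d=camera("wrist"); cv2.imwrite("pics/w4.png",p)
E
python3 s.py
```

```text
t 10.05 p [0.515  0.1502 0.3261] rv [ 0.999 -0.047  0.   ] F [ 0.74 -0.28  2.02] T [-0.21  0.    0.05] w 0.167
turned 62.92
```

View pics/w4.png

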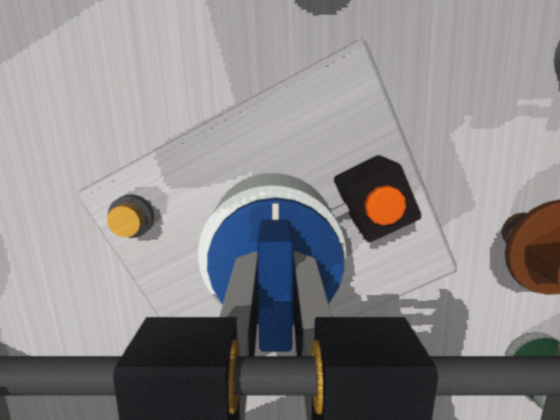

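The cap has turned with the jaws: its mark at (275,212) stays in line with the wing. No stop felt yet at 63°.

Request:
{"fn": "arm_command", "kwargs": {
  "motion": [
    [0, 0, 0, 0, 0, -1],
    [0, 0, 0, 0, 0, -2],
    [0, 0, 0, 0, 0, -2]
  ]
}}

```text
time_s: 10.3
position: [0.515, 0.1502, 0.3261]
tool_rot: [1.0, -0.005, 0.0, -0.0]
force: [-0.6, -0.2, 2.8]
width: 0.168
```

```bash
python3 s.py
```

```text
t 10.3 p [0.515  0.1502 0.3261] rv [ 1.    -0.011  0.   ] F [-0.63 -0.21  2.81] T [-0.07 -0.1  -0.03] w 0.168
turned 65.0
```

Request:
{"fn": "arm_command", "kwargs": {
  "motion": [
    [0, 0, 0, 0, 0, -1],
    [0, 0, 0, 0, 0, -2],
    [0, 0, 0, 0, 0, -2]
  ]
}}

```text
time_s: 10.55
position: [0.515, 0.1503, 0.3261]
tool_rot: [1.0, 0.012, -0.0, -0.0]
force: [-0.2, 2.4, 4.0]
width: 0.165
```

```bash
python3 s.py
```

```text
t 10.55 p [0.515  0.1503 0.3261] rv [ 1.     0.024 -0.   ] F [-0.23  2.42  4.02] T [ 0.22  0.17 -0.06] w 0.165
turned 66.99
```

Request:
{"fn": "arm_command", "kwargs": {
  "motion": [
    [0, 0, 0, 0, 0, -1],
    [0, 0, 0, 0, 0, -2],
    [0, 0, 0, 0, 0, -2]
  ]
}}

```text
time_s: 10.8
position: [0.5149, 0.1504, 0.3261]
tool_rot: [1.0, 0.03, -0.0, -0.0]
force: [-1.9, 4.2, 5.3]
width: 0.165
```

```bash
python3 s.py
```

```text
t 10.8 p [0.5149 0.1504 0.3261] rv [ 0.998  0.06  -0.   ] F [-1.92  4.22  5.31] T [ 0.82  0.57 -0.19] w 0.165
turned 69.01
```

Request:
{"fn": "arm_command", "kwargs": {
  "motion": [
    [0, 0, 0, 0, 0, -1],
    [0, 0, 0, 0, 0, -1]
  ]
}}

```text
time_s: 10.97
position: [0.5148, 0.1505, 0.3261]
tool_rot: [0.999, 0.038, -0.0, -0.0]
force: [-3.5, 4.5, 6.0]
width: 0.166
```

```bash
python3 s.py
```

```text
t 10.97 p [0.5148 0.1505 0.3261] rv [ 0.997  0.077 -0.001] F [-3.51  4.46  5.99] T [ 1.    0.77 -0.22] w 0.166
turned 70.01
```

Request:
{"fn": "arm_command", "kwargs": {
  "motion": [
    [0, 0, 0, 0, 0, -1],
    [0, 0, 0, 0, 0, -1]
  ]
}}

```text
time_s: 11.13
position: [0.5148, 0.1505, 0.3261]
tool_rot: [0.999, 0.047, -0.0, -0.001]
force: [-4.0, 6.3, 5.0]
width: 0.17
```

```bash
python3 s.py
```

```text
t 11.13 p [0.5148 0.1505 0.3261] rv [ 0.996  0.094 -0.001] F [-4.03  6.29  4.96] T [ 1.02  0.85 -0.23] w 0.17
turned 71.0
```

Request:
{"fn": "arm_command", "kwargs": {
  "motion": [
    [-0.0004, -0.0007, 0, 0, 0, 0],
    [-0.0004, -0.0007, 0, 0, 0, 0]
  ]
}}

```text
time_s: 11.3
position: [0.5145, 0.151, 0.3261]
tool_rot: [0.999, 0.047, -0.0, -0.0]
force: [-1.8, 2.8, 5.2]
width: 0.168
```

```bash
python3 s.py
```

```text
t 11.3 p [0.5145 0.151  0.3261] rv [ 0.996  0.093 -0.   ] F [-1.77  2.82  5.2 ] T [ 0.46  0.49 -0.23] w 0.168
turned 70.95
```

Request:
{"fn": "arm_command", "kwargs": {
  "motion": [
    [0, 0, -0.0005, 0, 0, 0],
    [0, 0, -0.0005, 0, 0, 0]
  ]
}}

```text
time_s: 11.47
position: [0.5145, 0.1509, 0.3263]
tool_rot: [0.999, 0.046, -0.0, -0.0]
force: [-1.8, 3.9, 1.9]
width: 0.171
```

```bash
python3 s.py
```

```text
t 11.47 p [0.5145 0.1509 0.3263] rv [ 0.996  0.093 -0.   ] F [-1.77  3.92  1.89] T [ 0.68  0.23 -0.22] w 0.171
turned 70.93
```

Request:
{"fn": "arm_command", "kwargs": {
  "motion": [
    [0, 0, 0, 0, 0, -1],
    [0, 0, 0, 0, 0, -1]
  ]
}}

```text
time_s: 11.63
position: [0.5144, 0.1509, 0.3263]
tool_rot: [0.998, 0.056, -0.0, -0.0]
force: [-3.0, 3.9, 1.4]
width: 0.168
```

```bash
python3 s.py
```

```text
t 11.63 p [0.5144 0.1509 0.3263] rv [ 0.994  0.112 -0.001] F [-2.96  3.87  1.36] T [ 0.9   0.51 -0.3 ] w 0.168
turned 72.0
```

Request:
{"fn": "arm_command", "kwargs": {
  "motion": [
    [0, 0, 0, 0, 0, -1],
    [0, 0, 0, 0, 0, -1]
  ]
}}

```text
time_s: 11.8
position: [0.5144, 0.1509, 0.3263]
tool_rot: [0.998, 0.064, -0.0, -0.0]
force: [-3.0, 4.3, 1.6]
width: 0.168
```

```bash
python3 s.py
```

```text
t 11.8 p [0.5144 0.1509 0.3263] rv [ 0.992  0.129 -0.001] F [-3.03  4.32  1.6 ] T [ 0.99  0.62 -0.34] w 0.168
turned 73.0
```

Request:
{"fn": "arm_command", "kwargs": {
  "motion": [
    [0, 0, 0, 0, 0, 1.5],
    [0, 0, -0.0005, 0, 0, 1.5],
    [0, 0, -0.0005, 0, 0, 1.5]
  ]
}}

```text
time_s: 12.05
position: [0.5144, 0.1509, 0.3268]
tool_rot: [0.999, 0.051, -0.0, -0.0]
force: [-3.7, 4.5, 1.7]
width: 0.165
```

```bash
python3 s.py
```

```text
t 12.05 p [0.5144 0.1509 0.3268] rv [ 0.995  0.102 -0.001] F [-3.68  4.49  1.69] T [ 0.96  0.64 -0.24] w 0.165
turned 71.44
```

Request:
{"fn": "arm_command", "kwargs": {
  "motion": [
    [0, 0, -0.0005, 0, 0, 0],
    [0, 0, -0.001, 0, 0, 0]
  ]
}}

```text
time_s: 12.22
position: [0.5144, 0.1509, 0.3276]
tool_rot: [0.999, 0.051, -0.001, -0.0]
force: [-1.5, 4.8, -1.2]
width: 0.166
```

```bash
python3 s.py
```

```text
t 12.22 p [0.5144 0.1509 0.3276] rv [ 0.995  0.102 -0.001] F [-1.54  4.84 -1.23] T [ 1.1   0.38 -0.27] w 0.166
turned 71.45
```

Request:
{"fn": "arm_command", "kwargs": {
  "motion": [
    [0, 0, -0.0005, 0, 0, 0],
    [0, 0, -0.001, 0, 0, 0]
  ]
}}

```text
time_s: 12.38
position: [0.5144, 0.151, 0.3285]
tool_rot: [0.999, 0.051, -0.001, -0.0]
force: [-1.8, 4.6, -2.0]
width: 0.17
```

Request:
{"fn": "arm_command", "kwargs": {
  "motion": [
    [0, 0, -0.0005, 0, 0, 0],
    [0, 0, -0.001, 0, 0, 0]
  ]
}}

```text
time_s: 12.55
position: [0.5144, 0.1509, 0.3295]
tool_rot: [0.999, 0.051, -0.001, -0.0]
force: [-3.1, 5.4, -2.7]
width: 0.168
```

```bash
python3 - <<'E'
from h import *
p,d=camera("wrist"); cv2.imwrite("pics/w5.png",p)
p,d=camera("scene"); cv2.imwrite("pics/s5.png",cv2.resize(p[130:230,190:340],None,fx=4,fy=4,interpolation=cv2.INTER_CUBIC))
E
python3 s.py
```

```text
t 12.65 p [0.5144 0.1509 0.3296] rv [ 0.995  0.102 -0.001] F [-2.22  4.28 -0.03] T [ 0.98  0.58 -0.13] w 0.166
turned 71.46
```

View pics/w5.png

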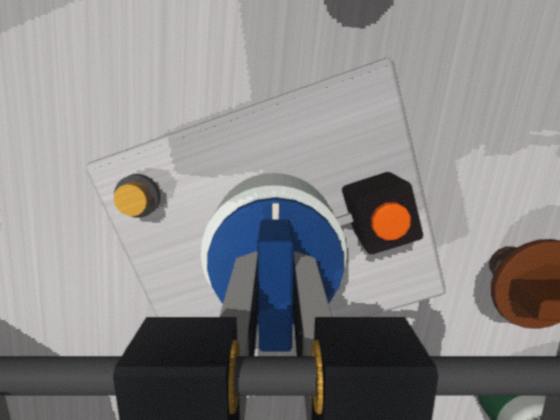

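View pics/s5.png

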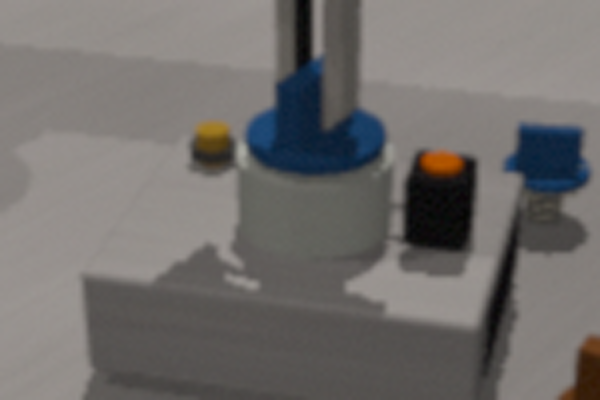

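The cap rises with the jaws: wing end at (275,222) is unchanged in the wrist view, and the flange sits higher in the scene view. Forces stay small, so I'll keep lifting.

Request:
{"fn": "arm_command", "kwargs": {
  "motion": [
    [-0.0002, -0.0004, -0.001, 0, 0, 0],
    [-0.0002, -0.0004, -0.002, 0, 0, 0],
    [-0.0002, -0.0004, -0.004, 0, 0, 0]
  ]
}}

```text
time_s: 12.9
position: [0.5143, 0.151, 0.3336]
tool_rot: [0.999, 0.051, -0.001, 0.0]
force: [-1.5, 1.5, -3.0]
width: 0.166
```

```bash
python3 s.py
```

```text
t 12.9 p [0.5143 0.151  0.3336] rv [ 0.995  0.101 -0.001] F [-1.48  1.54 -3.01] T [-0.04  0.32  0.03] w 0.166
turned 71.42
```

Request:
{"fn": "arm_command", "kwargs": {
  "motion": [
    [0, 0, -0.002, 0, 0, 0],
    [0, 0, -0.005, 0, 0, 0],
    [0, 0, -0.008, 0, 0, 0],
    [0, 0, -0.01, 0, 0, 0]
  ]
}}

```text
time_s: 13.23
position: [0.5144, 0.1511, 0.3447]
tool_rot: [0.999, 0.051, 0.0, 0.0]
force: [-0.1, 1.0, -2.3]
width: 0.165
```

```bash
python3 s.py
```

```text
t 13.23 p [0.5144 0.1511 0.3447] rv [0.995 0.101 0.001] F [-0.12  1.02 -2.3 ] T [-0.05  0.04 -0.02] w 0.165
turned 71.39
```

Request:
{"fn": "arm_command", "kwargs": {
  "motion": [
    [0, 0, -0.008, 0, 0, 0],
    [0, 0, -0.02, 0, 0, 0],
    [0, 0, -0.035, 0, 0, 0],
    [0, 0, -0.05, 0, 0, 0],
    [0, 0, -0.06, 0, 0, 0]
  ]
}}

```text
time_s: 13.65
position: [0.5143, 0.1512, 0.4061]
tool_rot: [0.999, 0.051, 0.001, -0.0]
force: [0.0, -0.1, -1.3]
width: 0.17
```

```bash
python3 - <<'E'
from h import *
p,d=camera("scene"); cv2.imwrite("pics/s6.png",p)
st=sensors.state(); x=R.from_quat(st["tool_rot"]).as_matrix()[:,0]; print(to(.5225,-.2115,.405,np.degrees(np.arctan2(x[1],x[0]))))
E
python3 s.py
```

```text
(array([-28.6, 361.7,   2.3]), array([-0.02, -0.23,  0.  ]))
t 13.7 p [0.5144 0.1512 0.4075] rv [0.995 0.101 0.004] F [0.46 0.25 0.98] T [-0.05 -0.    0.01] w 0.171
turned 71.4
```

View pics/s6.png

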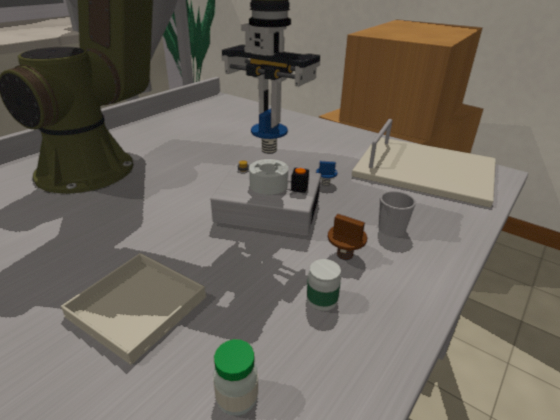

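The filter is out, hanging straight at (269,140) above the tower. Carrying it to the tray.

Request:
{"fn": "arm_command", "kwargs": {
  "motion": [
    [-0.001, 0.012, 0, 0, 0, 0],
    [-0.003, 0.035, 0, 0, 0, 0],
    [-0.005, 0.065, 0, 0, 0, 0],
    [-0.008, 0.1, 0, 0, 0, 0],
    [-0.011, 0.135, 0, 0, 0, 0]
  ]
}}

```text
time_s: 14.12
position: [0.5166, 0.0139, 0.4032]
tool_rot: [0.999, 0.051, -0.001, 0.0]
force: [1.4, -0.3, -1.9]
width: 0.17
```

Request:
{"fn": "arm_command", "kwargs": {
  "motion": [
    [-0.003, 0.035, 0, 0, 0, 0],
    [-0.006, 0.07, 0, 0, 0, 0],
    [-0.008, 0.105, 0, 0, 0, 0],
    [-0.011, 0.14, 0, 0, 0, 0],
    [-0.013, 0.165, 0, 0, 0, 0]
  ]
}}

```text
time_s: 14.53
position: [0.52, -0.1529, 0.4031]
tool_rot: [0.999, 0.05, -0.001, -0.0]
force: [1.0, -0.5, -2.1]
width: 0.171
```

Request:
{"fn": "arm_command", "kwargs": {
  "motion": [
    [-0.002, 0.02, 0, 0, 0, 0],
    [-0.003, 0.04, 0, 0, 0, 0],
    [-0.004, 0.055, 0, 0, 0, 0],
    [-0.0045, 0.062, 0, 0, 0, 0],
    [-0.0045, 0.062, 0, 0, 0, 0]
  ]
}}

```text
time_s: 14.95
position: [0.5223, -0.213, 0.4034]
tool_rot: [0.999, 0.05, -0.0, -0.0]
force: [-0.0, -0.8, -1.7]
width: 0.169
```

Request:
{"fn": "arm_command", "kwargs": {
  "motion": [
    [0, 0, 0, 0, 0, 0],
    [0, 0, 0, 0, 0, 0]
  ]
}}

```text
time_s: 15.12
position: [0.5226, -0.211, 0.4039]
tool_rot: [0.999, 0.051, -0.0, -0.0]
force: [-1.3, -0.3, -2.0]
width: 0.165
```

Run:
```python
from h import *
show(sensors.state())
for n in("scene","side"):
    p,d=camera(n); cv2.imwrite(f"pics/{n}7.png",p)
st=sensors.state(); x=R.from_quat(st["tool_rot"]).as_matrix()[:,0]; print(to(.5225,-.2115,.270,np.degrees(np.arctan2(x[1],x[0]))))
a=cv2.imread("pics/scene7.png")[150:370,30:250]; b=cv2.imread("pics/side7.png")[80:300,250:470]
cv2.imwrite("pics/c7.png",cv2.resize(np.hstack([a,b]),(800,400),interpolation=cv2.INTER_CUBIC))
```

```text
t 15.12 p [ 0.5226 -0.211   0.4039] rv [ 0.995  0.102 -0.   ] F [-1.32 -0.26 -1.96] T [-0.04  0.03  0.02] w 0.165
(array([ -0.2,   0.5, 134.1]), array([-0., -0.,  0.]))
```

View pics/c7.png

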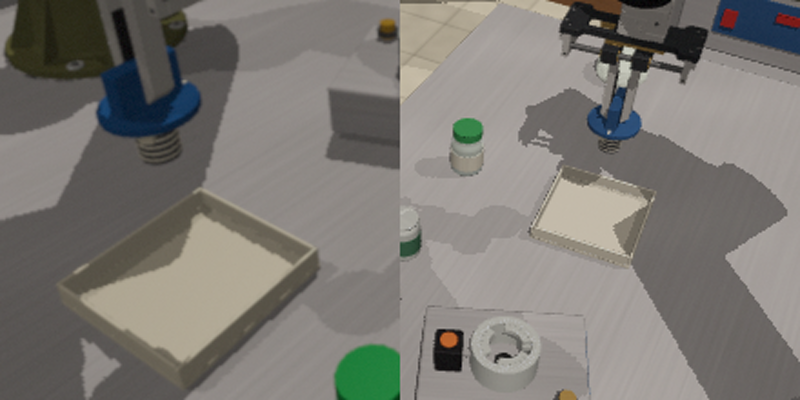

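The filter hangs upright in the grip above the tray, and the tower is empty. Lowering.

Request:
{"fn": "arm_command", "kwargs": {
  "motion": [
    [0, 0, 0.015, 0, 0, 0],
    [0, 0, 0.04, 0, 0, 0],
    [0, 0, 0.07, 0, 0, 0],
    [0, 0, 0.1, 0, 0, 0],
    [0, 0, 0.115, 0, 0, 0]
  ]
}}

```text
time_s: 15.63
position: [0.522, -0.2108, 0.2858]
tool_rot: [0.999, 0.051, -0.002, -0.001]
force: [-0.2, 0.2, -2.8]
width: 0.169
```

Request:
{"fn": "arm_command", "kwargs": {
  "motion": [
    [0, 0, 0.008, 0, 0, 0],
    [0, 0, 0.014, 0, 0, 0],
    [0, 0, 0.017, 0, 0, 0],
    [0, 0, 0.019, 0, 0, 0],
    [0, 0, 0.019, 0, 0, 0]
  ]
}}

```text
time_s: 16.05
position: [0.5227, -0.2118, 0.2707]
tool_rot: [0.999, 0.051, 0.0, 0.0]
force: [0.7, -0.1, -1.9]
width: 0.166
```

Request:
{"fn": "arm_command", "kwargs": {
  "motion": [
    [0, 0, 0.0015, 0, 0, 0],
    [0, 0, 0.003, 0, 0, 0],
    [0, 0, 0.0045, 0, 0, 0],
    [0, 0, 0.006, 0, 0, 0]
  ]
}}

```text
time_s: 16.38
position: [0.5225, -0.2119, 0.2641]
tool_rot: [0.999, 0.051, 0.0, 0.0]
force: [0.4, -0.6, -2.8]
width: 0.167
```

```bash
python3 s.py
```

```text
t 16.38 p [ 0.5225 -0.2119  0.2641] rv [0.995 0.101 0.   ] F [ 0.44 -0.57 -2.82] T [-0.01  0.08  0.01] w 0.167
turned 71.39
```

Request:
{"fn": "arm_command", "kwargs": {
  "motion": [
    [0, 0, 0.001, 0, 0, 0],
    [0, 0, 0.002, 0, 0, 0],
    [0, 0, 0.003, 0, 0, 0],
    [0, 0, 0.004, 0, 0, 0]
  ]
}}

```text
time_s: 16.72
position: [0.5225, -0.2119, 0.2599]
tool_rot: [0.999, 0.051, -0.0, 0.0]
force: [-0.6, 0.2, -1.6]
width: 0.168
```

Request:
{"fn": "arm_command", "kwargs": {
  "motion": [
    [0, 0, 0.0005, 0, 0, 0],
    [0, 0, 0.001, 0, 0, 0],
    [0, 0, 0.0015, 0, 0, 0],
    [0, 0, 0.002, 0, 0, 0]
  ]
}}

```text
time_s: 17.05
position: [0.5225, -0.2119, 0.258]
tool_rot: [0.999, 0.051, 0.0, 0.0]
force: [-2.0, 0.4, 6.9]
width: 0.17
```

Request:
{"fn": "arm_command", "kwargs": {
  "motion": [
    [0, 0, 0.0005, 0, 0, 0],
    [0, 0, 0.001, 0, 0, 0],
    [0, 0, 0.001, 0, 0, 0]
  ]
}}

```text
time_s: 17.3
position: [0.5225, -0.2119, 0.258]
tool_rot: [0.999, 0.051, 0.0, 0.0]
force: [-4.6, 2.4, 9.6]
width: 0.168
```

Request:
{"fn": "arm_command", "kwargs": {
  "motion": [
    [0, 0, 0.0005, 0, 0, 0],
    [0, 0, 0.001, 0, 0, 0],
    [0, 0, 0.001, 0, 0, 0]
  ]
}}

```text
time_s: 17.55
position: [0.5226, -0.2119, 0.258]
tool_rot: [0.999, 0.051, 0.0, 0.0]
force: [-8.7, 3.5, 20.7]
width: 0.167
```

Contact came at TCP z = 0.258. I had queued a bit too much descent, so I'll relieve it before releasing.

Request:
{"fn": "arm_command", "kwargs": {
  "motion": [
    [0, 0, -0.001, 0, 0, 0],
    [0, 0, -0.002, 0, 0, 0],
    [0, 0, -0.002, 0, 0, 0]
  ]
}}

```text
time_s: 17.8
position: [0.5225, -0.2118, 0.2581]
tool_rot: [0.999, 0.051, 0.0, 0.0]
force: [0.3, -0.4, -2.4]
width: 0.165
```

```bash
python3 s.py
```

```text
t 17.8 p [ 0.5225 -0.2118  0.2581] rv [0.995 0.101 0.   ] F [ 0.32 -0.42 -2.37] T [-0.07  0.1   0.  ] w 0.165
turned 71.39
```

Request:
{"fn": "arm_command", "kwargs": {
  "motion": [
    [0, 0, 0.0003, 0, 0, 0],
    [0, 0, 0.0003, 0, 0, 0]
  ]
}}

```text
time_s: 17.97
position: [0.5226, -0.2119, 0.258]
tool_rot: [0.999, 0.051, 0.0, 0.0]
force: [-1.8, 0.8, 6.0]
width: 0.168
```

Request:
{"fn": "arm_command", "kwargs": {
  "motion": [
    [0, 0, 0, 0, 0, 0],
    [0, 0, 0, 0, 0, 0],
    [0, 0, 0, 0, 0, 0],
    [0, 0, 0, 0, 0, 0],
    [0, 0, 0, 0, 0, 0]
  ],
  "grip": 150,
  "newtons": 10
}}

```text
time_s: 18.38
position: [0.5225, -0.2119, 0.2576]
tool_rot: [0.999, 0.051, -0.0, -0.0]
force: [-0.0, -0.1, 1.2]
width: 0.412
```

Run:
```python
from h import *
show(sensors.state())
for n in("scene","side"):
    p,d=camera(n); cv2.imwrite(f"pics/{n}8.png",p)
a=cv2.imread("pics/scene8.png")[200:360,60:220]; b=cv2.imread("pics/side8.png")[100:260,280:440]
cv2.imwrite("pics/c8.png",cv2.resize(np.hstack([a,b]),(800,400),interpolation=cv2.INTER_CUBIC))
```

```text
t 18.38 p [ 0.5225 -0.2119  0.2576] rv [ 0.995  0.101 -0.   ] F [-0.01 -0.07  1.22] T [-0.02  0.06  0.05] w 0.412
```

View pics/c8.png

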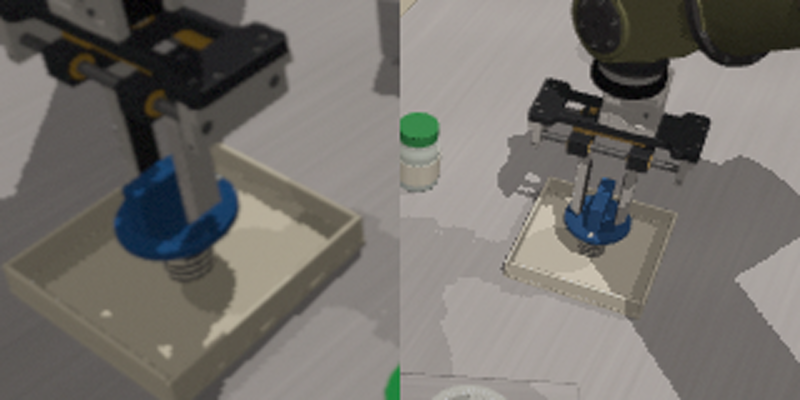

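The filter stands upright in the tray with the jaws open on both sides. Retreating straight up.

Request:
{"fn": "arm_command", "kwargs": {
  "motion": [
    [0, 0, -0.003, 0, 0, 0],
    [0, 0, -0.01, 0, 0, 0],
    [0, 0, -0.025, 0, 0, 0],
    [0, 0, -0.05, 0, 0, 0],
    [0, 0, -0.08, 0, 0, 0]
  ]
}}

```text
time_s: 18.9
position: [0.5223, -0.2117, 0.3381]
tool_rot: [0.999, 0.051, -0.001, -0.001]
force: [-0.3, -0.2, 0.3]
width: 0.414
```

Request:
{"fn": "arm_command", "kwargs": {
  "motion": [
    [0, 0, -0.03, 0, 0, 0],
    [0, 0, -0.06, 0, 0, 0],
    [0, 0, -0.08, 0, 0, 0],
    [0, 0, -0.085, 0, 0, 0],
    [0, 0, -0.085, 0, 0, 0]
  ]
}}

```text
time_s: 19.32
position: [0.5224, -0.2117, 0.4243]
tool_rot: [0.999, 0.051, 0.001, 0.001]
force: [0.2, -0.1, -0.7]
width: 0.412
```

Run:
```python
from h import *
show(sensors.state())
for n in("scene","side"):
    p,d=camera(n); cv2.imwrite(f"pics/{n}9.png",p); W=cloud(n,d); p=p.astype(int)
    m=(p[...,0]>p[...,2]*1.8)&(p[...,0]>60)&(np.hypot(W[...,0]-.522,W[...,1]+.212)<.08); q=W[m]
    fl=q[(q[:,2]<.06)]; w=q[q[:,2]>.083]
    print(n,"flange",np.percentile(fl[:,2],[5,50,95]),cv2.minEnclosingCircle((fl[:,:2]*1000).astype(np.float32)),"wing top",np.percentile(w[:,2],[5,50,95]) if len(w) else None)
cv2.imwrite("pics/c9.png",cv2.resize(np.hstack([cv2.imread("pics/scene9.png"),cv2.imread("pics/side9.png")]),(800,300)))
a=cv2.imread("pics/scene9.png")[200:360,60:220]; b=cv2.imread("pics/side9.png")[100:260,280:440]
cv2.imwrite("pics/c9b.png",cv2.resize(np.hstack([a,b]),(800,400),interpolation=cv2.INTER_CUBIC))
```

```text
t 19.32 p [ 0.5224 -0.2117  0.4243] rv [0.995 0.101 0.002] F [ 0.16 -0.08 -0.66] T [-0.09  0.06 -0.  ] w 0.412
scene flange [0.05224109 0.05443335 0.05579423] ((509.9145812988281, -215.77464294433594), 51.83879089355469) wing top [0.08849041 0.09031663 0.0915793 ]
side flange [0.05071582 0.05438381 0.05757549] ((521.5321044921875, -215.8162841796875), 39.58262634277344) wing top [0.08667906 0.09053308 0.09339434]
```

View pics/c9.png

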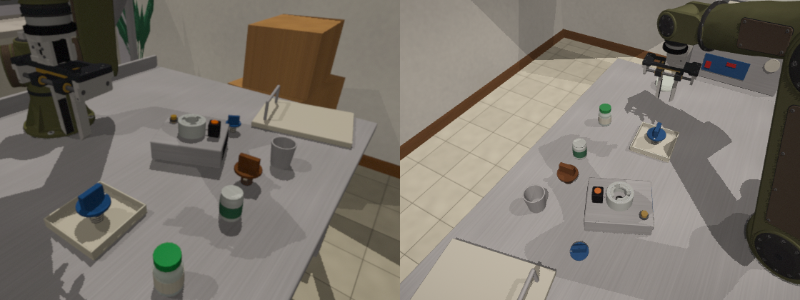

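View pics/c9b.png

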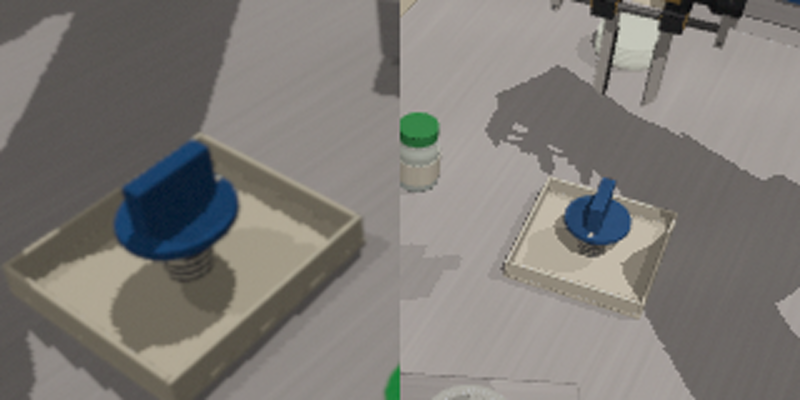

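The filter stands upright and free in the tray. The flange is level at z = 0.054 (expected 0.0535) and the wing top is at 0.0904 (expected 0.0895). The button is still down and the bystanders have not moved. Handing in.

```bash
python3 -c "
from station import workorder
print(workorder.hand_in())"
```

```text
the job is handed in; nothing more can be done
None
```

The filter is out of the pump and standing upright in the white tray, and the job was handed in at about 19 s of the 67 s allowed.

- **Button:** I pressed it onto its rubber stop with about 16 N. Its top went from z = 0.125 to 0.115 m, which is the full travel within camera accuracy.
- **Twist:** I turned the cap anticlockwise until I felt the stop, first touched at about 67–69°. The torque peaked at about 0.34 N m at 73°, below the 0.6 N m limit. A trial lift of half a millimetre at 71° met some resistance, so I turned 2° further, then backed off 1.5°.
- **Lift:** The pull during extraction never passed about 3 N.
- **Placing:** The filter touched down softly, but I had queued too much descent and briefly pressed it into the tray with about 21 N. I relieved that before letting go.
- **Last checks:** The flange is level and both measured heights are within 1 mm of what they should be. The jar, cup and can look unmoved by eye; I did not measure them. The gripper is clear and touches nothing. The three cameras disagreed by up to about 3 mm on the pump's position, which the socket's side play covered.

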